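Take the large gel tank's temperature and show the reading

ROBOT

A 7-joint arm with a two-finger parallel gripper is mounted at the origin on the work surface. World frame = base frame: x ahead of the robot, y to its left, z up, the work surface at z = 0. Lengths are in m, angles in rad, forces in N, time in s.
With the tool pointing down it reaches from about 0.4 to 0.85 m from the base axis. Payload 10.4 kg.
Tool frame: the origin (TCP) lies midway between the tips of the shut fingers; the grasp point (between the pads) lies r.grip_point_offset behind it (r.grip_point_offset is the distance from the TCP to the grasp point, in m); z points along the fingers, y is the line along which they close (so a half turn about z gives the same grasp; the last joint's range is limited). The gripper opens to 87 mm and grips with 3 to 60 N. Pads are 19 mm wide; open, the fingers measure 117 mm over their backs; the gripper's body (75 mm by 190 mm) begins 51 mm behind the grasp point.
Start: joints at [1.278, 0.332, -0.065, 1.46, 0.022, 1.35, -0.088], TCP at [0.167, -0.602, 0.223] pointing down, gripper open.
Joint ranges: [-2.6, 2.6], [-0.5, 2.12], [-1.47, 1.34], [0.16, 2.42], [-1.27, 4.41], [0.06, 2.06], [-2.6, 2.6]. Speed limits (rad/s): [2.22, 2.22, 2.79, 2.79, 3.14, 3.14, 3.14].

INTERFACE

Orientations are given as a unit quaternion [x, y, z, w].
In Python, from bench import r gives the robot as it stands.
- The arm moves only by the tool play_rows, never from a script. Its arguments are lists of equal length, an entry for each row: "claw": the closure, from 0 (fully open) to 1 (shut); "delta_pos": the shift along the tool's x, y, z scaled (see below), a list of three; "delta_rot": the turn, a rotation vector about the tool's x, y, z scaled (see below), a list of three. A call has 1 to 8 rows; each row shifts and turns the commanded pose from where the row before left it, along the tool's axes as they then stand; what a row does not reach is not made up. The controller multiplies each number of a shift by 200 mm and each number of a turn by pi rad. A row lasts 1/10 s, in which the tool goes at most 50 mm and 8.59 degrees, less where a joint would pass 70% of its speed; a pose out of reach is approached as far as the arm can. A call with a number of a shift or a turn outside -1 to 1 is refused whole. A call with a gripper value outside its range is refused whole. The fingers move at their own pace and stop on an object; "squeeze" is the grip in N (left out, the last holds). Time passes only in rows, so rows that do not move let the fingers close. It gives the time, the measured TCP pose, the force, the opening and the grip force at its end, in the units of the state.
- r.read_state(): the state, without advancing time (a new reading comes with each control period).
- r.camera(name): name is "scene" or "top" or "wrist"; returns a dict with "pixels" (480x640x3 uint8, red, green, blue), "camera_matrix" (3x3 intrinsics, pixels), "cam_to_world" (4x4, takes a point from camera to world coordinates); the wrist camera has in their place "hand_eye" (4x4, takes a point from camera to tool coordinates, whose origin is the TCP and whose axes are the flange's). Camera axes: x right, y up, looking along -z (the intrinsics and any distortion apply to the point x, -y, -z); pixel columns grow to the right and rows downward; lengths in m; the calibration is good to about 2 mm. A picture is of the moment at which its call begins: read the wrist's pose just before it. There is no depth.
- r.close_job(): hands the job in; it is judged then, once.
The state is a dict: "time": time; "joint_positions": joint angles; "joint_vel": joint speeds; "joint_torque": joint torques, N m; "ee_pos": TCP position; "eef_rot": TCP orientation; "ft_force": force on the tool from outside, world axes, zero at the start; "torque": the same for the moment, N m; "width": finger opening in m; "grip_force": force on a finger pad.
Only numpy, scipy, OpenCV 4.12 (cv2) and the standard library are available. Lean on these libraries where they do the work, as an engineer would, in place of code of your own. Each camera call takes 0.05 s, during which the arm holds its last target. There are 200 camera calls.

TASK

Draw the wand thermometer straight up out of its stand, point it straight down at the white round sticker on the lid of the larger gel tank from about 8 cm away, and keep it there steadily for a good two seconds. Then lift it and lean it over about halfway to level, with the screen side facing upward so the reading can be seen, the nose at least 15 cm above the bench and clear of everything. Finish while still holding it there, still and in the gripper; the thermometer must not touch either tank, and the other things on the bench stay where they are.

Things in the scene. Friction and masses are not known exactly. Their poses are not given: they have to be found in the camera images.
- thermometer: White straight wand thermometer, 160 mm long, 110 g, starting nose down in the stand. Origin at the nose tip; z runs along the wand from nose to top end. From z = 0 to 30 mm a black round nose, 20 mm across; from 30 to 160 mm a white rectangular handle, 26 mm thick (x) and 34 mm wide (y). +x is the way the screen faces. It senses along -z, straight out of the nose.
- screen (a point): Centre of the small dark screen, 26 by 30 mm, on the handle's +x face, 92 mm from the nose tip and 14 mm from the axis. At the start it faces roughly away from the robot. In the stand the wand's upper 108 mm stand above the pocket's rim.
- nose (a point): Centre of the thermometer's nose tip (its body origin).
- grip (a point): Point on the thermometer's axis 138 mm from the nose tip, 22 mm below its top end: a place to grip it across the 34 mm width (fingers closing along its y), above the screen.
- stand: Fixed stand: a steel foot 100 by 90 mm, 12 mm high, with an upright grey pocket in the middle, 30 by 38 mm inside (walls 4 mm, outside 38 by 46 mm), rim at 66 mm and pocket floor at 14 mm above the bench, open at the top. Origin on the bench under the pocket's centre; the 38 mm direction is along y. The wand is pulled straight up by more than 55 mm to clear it.
- large_tank: The larger of two fixed gel tanks: clear box with a flat black lid, 230 (x) by 130 (y) by 95 mm high, two 14 mm terminals standing on the +x end of the lid. Origin on the bench under its centre.
- large_tank_sticker (a point): Centre of the white round sticker, 50 mm across, flat on top of the larger tank's lid, 95 mm above the bench and 25 mm from the lid's middle towards -x.
- small_tank: The smaller gel tank, fixed, same looks: 150 by 100 by 75 mm high, with the same sticker and terminals. Not to be measured. Origin on the bench under its centre.
- vial: Small bottle, 36 mm across, 65 mm tall, standing among the tanks; bystander. Origin at the centre of its underside.
- marker: Pen lying among the tanks, 120 by 15 by 15 mm, along its x; bystander. Origin at the centre of its underside.
- tube_rack: Yellow tube rack with tubes, 90 by 160 mm, 72 mm tall, beyond the tanks; bystander. Origin at the centre of its underside.
- buffer_bottle: Glass bottle with a yellow cap, 84 mm across, 145 mm tall, beyond the tanks; bystander. Origin at the centre of its underside.
- tip_box: Closed box of pipette tips, 120 (x) by 85 by 70 mm tall, beyond the tanks; bystander. Origin at the centre of its underside.
- beaker: Beaker, 68 mm across, 90 mm tall, beyond the tanks; bystander. Origin at the centre of its underside.
Things that resemble listed ones, but are neither listed nor needed, are in the scene too. Several things have the shape of the thermometer; the one meant has the colours described above.

How it is judged:
On the way, in this order (a step that is already met when the one before it is completed fails the run):
1. the thermometer is drawn up clear of the stand's pocket (z of nose in the frame of stand above 0.07 m), for 0.1 s.
2. the thermometer, upright within about 20 degrees, points at the larger tank's sticker (its line passes within 25 mm of the centre) with the nose 40 to 130 mm away, steadily for 1.2 s (z of large_tank_sticker in the frame of nose between -0.13 and -0.04 m and x of large_tank_sticker in the frame of nose between -0.025 and 0.025 m and y of large_tank_sticker in the frame of nose between -0.025 and 0.025 m and angle between thermometer's own z axis and vertical below 0.36 rad and linear speed of thermometer below 0.03 m/s and angular speed of thermometer below 0.3 rad/s), for 1.2 s.
At the end, for the whole second after the job is handed in: The gripper holds the thermometer still, its nose more than 130 mm above the bench, leaned at least 35 degrees from upright with the screen side facing within 55 degrees of straight up, touching nothing but the fingers; every bystander within 30 mm of its start (height (world z) of nose above 0.13 m and angle between thermometer's own x axis and vertical below 0.96 rad and angle between thermometer's own z axis and vertical above 0.6 rad and linear speed of thermometer below 0.03 m/s and angular speed of thermometer below 0.3 rad/s and contact force between thermometer and the fingers above 1 N and contact force between thermometer and stand below 0.2 N and contact force between thermometer and large_tank below 0.2 N and contact force between thermometer and small_tank below 0.2 N and contact force between thermometer and vial below 0.2 N and contact force between thermometer and marker below 0.2 N and contact force between thermometer and tube_rack below 0.2 N and contact force between thermometer and buffer_bottle below 0.2 N and contact force between thermometer and tip_box below 0.2 N and contact force between thermometer and beaker below 0.2 N and distance of each of vial, marker, tube_rack, buffer_bottle, tip_box, beaker from where it was at the start of the episode below 0.03 m); the arm keeps its last pose, push and grip.
It fails at once if the thermometer touches a tank (contact force between thermometer and large_tank above 2 N or contact force between thermometer and small_tank above 2 N).
It fails at once if a bystander is moved by more than 30 mm (distance of any of vial, marker, tube_rack, buffer_bottle, tip_box, beaker from where it was at the start of the episode above 0.03 m).
It also fails if it takes over 43 s, if anything falls off the work surface, if the arm or the gripper's body presses on something with over 40 N, if the wrist force passes 120 N, or if a joint passes its speed limit or range.

## Working session

There is one attempt and no reset: what is moved stays moved. The work goes in short steps, Python scripts to look and compute and a tool call to move; the robot and the scene stay as the last step left them, time stands still between calls to the robot, and variables do not carry over. Pictures are saved under pics/ and viewed, at most 10 in all, crops included, and the job is handed in when it is done.

Besides the shell and the picture viewer there is one more tool, called after "Request:" as name(argument=value, ...), one argument or row to a line, values as JSON. play_rows: Moves the arm, as the interface text tells. Shifts and turns lie within -1 to 1; 1 stands for 200 mm of shift or pi rad of turn. Its arguments: {"type":"object","properties":{"claw":{"type":"array"},"delta_pos":{"type":"array"},"delta_rot":{"type":"array"},"squeeze":{"type":"number"}},"required":["claw","delta_pos","delta_rot"]}

```bash
mkdir -p pics; cat > h.py <<'E'
import numpy as np, cv2
from bench import r
from scipy.spatial.transform import Rotation as R
def grab(n):
    s=r.read_state(); c=r.camera(n); K=np.array(c["camera_matrix"])
    if n=="wrist":
        T=np.eye(4);T[:3,:3]=R.from_quat(s["eef_rot"]).as_matrix();T[:3,3]=s["ee_pos"];T=T@np.array(c["hand_eye"])
    else: T=np.array(c["cam_to_world"])
    return c["pixels"],K,T,c
def ray(K,T,u,v):
    d=np.linalg.inv(K)@[u,v,1]; d=T[:3,:3]@(d*[1,-1,-1]); return T[:3,3],d/np.linalg.norm(d)
def onz(K,T,u,v,z):
    o,d=ray(K,T,u,v); return o+d*(z-o[2])/d[2]
def meet(a,b):
    A=np.zeros((3,3));y=np.zeros(3)
    for o,d in (a,b):
        P=np.eye(3)-np.outer(d,d);A+=P;y+=P@o
    p=np.linalg.solve(A,y); return p,[np.linalg.norm((np.eye(3)-np.outer(d,d))@(p-o)) for o,d in (a,b)]
def proj(K,T,p):
    q=np.linalg.inv(T)@np.append(p,1); q=K@(q[:3]*[1,-1,-1]); return q[:2]/q[2]
E
python3 - <<'E'
from h import *
for n in("scene","top","wrist"):
    p,K,T,c=grab(n); cv2.imwrite(f"pics/{n}0.png",p[:,:,::-1]); print(n,K.tolist(),T.round(3).tolist(),[k for k in c])
s=r.read_state();print(s,r.grip_point_offset)
E
```

```text
scene [[546.8209569034942, 0.0, 316.4268770082103], [0.0, 546.8209569034942, 238.69747835591818], [0.0, 0.0, 1.0]] [[0.164, -0.822, 0.546, 1.162], [0.986, 0.131, -0.099, -0.103], [0.01, 0.555, 0.832, 0.986], [0.0, 0.0, 0.0, 1.0]] ['pixels', 'camera_matrix', 'cam_to_world']
top [[470.0356448833148, 0.0, 321.2734894441179], [0.0, 470.0356448833148, 243.34757400018384], [0.0, 0.0, 1.0]] [[-0.007, 0.98, -0.198, 0.435], [-1.0, -0.009, -0.006, 0.005], [-0.007, 0.197, 0.98, 0.888], [0.0, 0.0, 0.0, 1.0]] ['pixels', 'camera_matrix', 'cam_to_world']
wrist [[343.7353328221271, 0.0, 318.6352736668159], [0.0, 343.7353328221271, 237.5110350850085], [0.0, 0.0, 1.0]] [[0.266, 0.928, 0.26, 0.238], [-0.964, 0.257, 0.07, -0.583], [-0.001, -0.269, 0.963, 0.384], [0.0, 0.0, 0.0, 1.0]] ['pixels', 'camera_matrix', 'hand_eye']
{'time': 0.15, 'joint_positions': array([ 1.27838258,  0.33271657, -0.06467348,  1.46072601,  0.02160156,
        1.34989268, -0.08850308]), 'joint_vel': array([ 0.00076917, -0.00376685,  0.00109526, -0.0028317 , -0.00169328,
       -0.0001943 ,  0.00091671]), 'joint_torque': array([ 8.82604691e-04, -6.23633838e+01,  2.48200604e-02, -3.90143824e+01,
       -6.13304554e-02,  3.73398000e-02,  4.60545539e-05]), 'ee_pos': array([ 0.16650459, -0.60212147,  0.22195366]), 'eef_rot': array([ 9.90914489e-01,  1.34492383e-01, -9.72474995e-05, -5.14643524e-04]), 'ft_force': array([ 0.15597269,  0.81256382, -1.30649799]), 'torque': array([-0.02735833, -0.01193827, -0.02180047]), 'grip_force': 0.0, 'width': 0.08725116757294095} 0.0187
```

View pics/scene0.png

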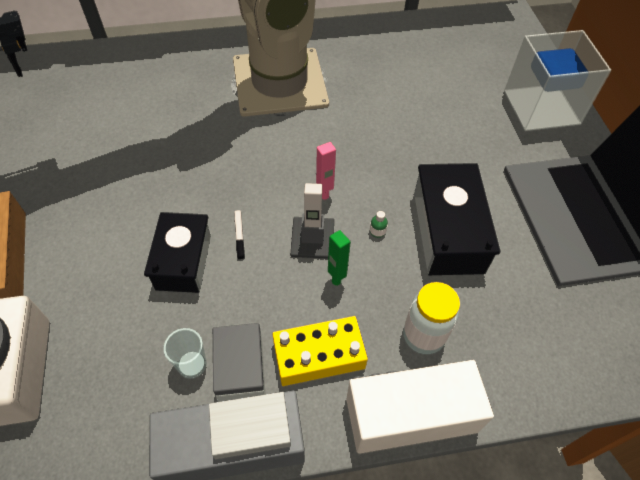

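View pics/top0.png

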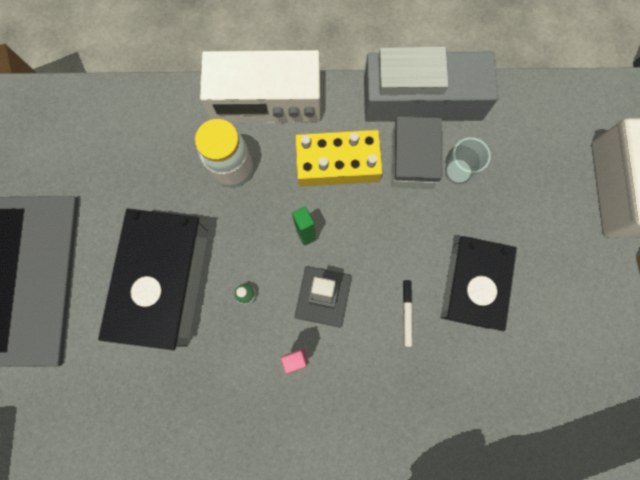

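The scene view shows the white wand at about (313,195), screen facing away from the robot, with pink (326,165) and green (339,255) look-alikes. The larger tank's sticker is at (456,196). In the top view the wand top is at (323,289) and the sticker at (146,291). Next I measure both.

```bash
cat > m.py <<'E'
from h import *
def blob(p,box,lo=150,val=None):
    x0,y0,x1,y1=box; q=p[y0:y1,x0:x1].astype(int); m=((q.min(2)>lo)&(q.max(2)-q.min(2)<60)).astype(np.uint8)
    cs,_=cv2.findContours(m,cv2.RETR_EXTERNAL,cv2.CHAIN_APPROX_NONE); c=max(cs,key=cv2.contourArea)
    return c.reshape(-1,2)+[x0,y0],cv2.contourArea(c)
E
python3 - <<'E'
from m import *
ps,Ks,Ts,_=grab("scene");pt,Kt,Tt,_=grab("top")
for nm,a,b in(("large",(430,180,485,215),(120,265,170,315)),("small",(160,220,195,250),(460,270,505,312))):
    ca,_=blob(ps,a);cb,_=blob(pt,b)
    ea=cv2.fitEllipse(ca)[0];eb=cv2.fitEllipse(cb)[0]
    print(nm,ea,eb,meet(ray(Ks,Ts,*ea),ray(Kt,Tt,*eb)))
    q=np.array([onz(Kt,Tt,*x,.095 if nm=="large" else .075) for x in cb]);print("dia",np.ptp(q,axis=0))
a=ps[175:265,285:360];b=pt[260:335,290:360]
cv2.imwrite("pics/c1.png",np.hstack([cv2.resize(x,(380,500),interpolation=cv2.INTER_CUBIC) for x in(a[:90,:68],b[:75,:57])])[:,:,::-1])
E
```

```text
large (455.1129150390625, 195.26742553710938) (145.3536834716797, 291.0838623046875) (array([0.51534207, 0.30643172, 0.09458762]), [np.float64(0.0014181150821187206), np.float64(0.0014181150821186278)])
dia [4.74314987e-02 4.94926294e-02 2.22044605e-16]
small (177.66053771972656, 236.27459716796875) (481.7655334472656, 290.3153991699219) (array([ 0.51414164, -0.26759169,  0.07356358]), [np.float64(0.0009195108919240583), np.float64(0.0009195108919240284)])
dia [4.83785522e-02 4.87850510e-02 2.22044605e-16]
```

View pics/c1.png

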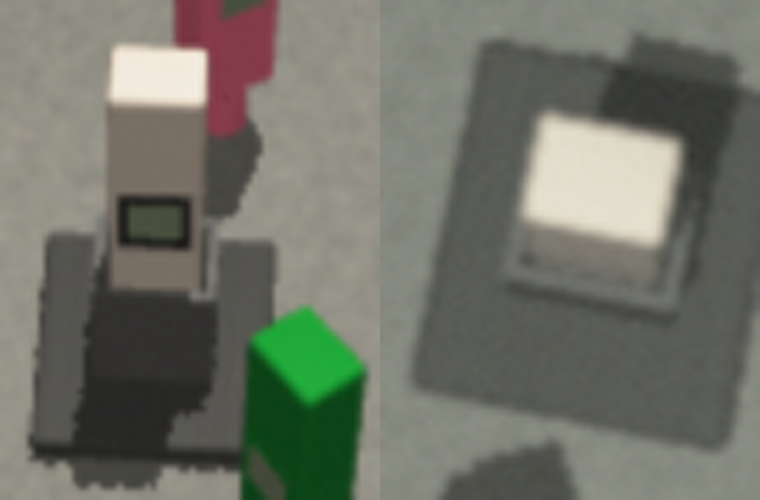

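The crop shows the wand's bright top face: scene crop (110–205, 48–103), top crop (525–680, 115–245). The screen faces the scene camera (+x) and the stand is turned by about 10°.

```bash
python3 - <<'E'
from m import *
ps,Ks,Ts,_=grab("scene");pt,Kt,Tt,_=grab("top")
ca,aa=blob(ps,(296,175,330,215),190);cb,ab=blob(pt,(305,268,345,305),185)
ra=cv2.minAreaRect(ca.astype(np.float32));rb=cv2.minAreaRect(cb.astype(np.float32));print(ra,aa,rb,ab)
ma=cv2.moments(ca.astype(np.int32).reshape(-1,1,2));mb=cv2.moments(cb.astype(np.int32).reshape(-1,1,2))
ga=(ma['m10']/ma['m00'],ma['m01']/ma['m00']);gb=(mb['m10']/mb['m00'],mb['m01']/mb['m00'])
p,e=meet(ray(Ks,Ts,*ga),ray(Kt,Tt,*gb));print("top",p,e)
for K,T,c in((Ks,Ts,ca),(Kt,Tt,cb)):
    q=np.array([onz(K,T,*x,p[2])[:2] for x in c],np.float32)*1000
    print(cv2.minAreaRect(q))
# stand foot
q=pt[255:335,285:360].astype(int); 
g=q.max(2);m=((g<105)).astype(np.uint8);cs,_=cv2.findContours(m,cv2.RETR_EXTERNAL,cv2.CHAIN_APPROX_NONE);c=max(cs,key=cv2.contourArea).reshape(-1,2)+[285,255]
print("foot",cv2.minAreaRect(np.array([onz(Kt,Tt,*x,.012)[:2] for x in c],np.float32)*1000))
for nm,v in (("pink",(293,362)),("green",(303,216)),("vialcap",(243,292))): print(nm,onz(Kt,Tt,*v,.15 if nm!="vialcap" else .065))
print("large tank corners",[onz(Kt,Tt,*v,.095).round(3) for v in((127,210),(198,214),(176,348),(100,340))])
print("bottle",onz(Kt,Tt,217,139,.145),"vial in base")
E
```

```text
((313.0, 188.5), (9.0, 16.0), 90.0) 125.5 ((322.6730651855469, 286.6346435546875), (19.21938133239746, 13.924245834350586), 11.309932708740234) 236.5
top [0.51209561 0.00700324 0.17152628] [np.float64(0.0009605497255897855), np.float64(0.0009605497255897878)]
((513.06982421875, 6.151156425476074), (30.646419525146484, 21.972957611083984), 81.03026580810547)
((512.3959350585938, 7.832995414733887), (29.314332962036133, 21.281635284423828), 78.24795532226562)
foot ((516.68310546875, 6.593772888183594), (90.06022644042969, 109.04962158203125), 77.97706604003906)
pink [0.40001953 0.05399919 0.15      ]
green [0.6295286  0.03883399 0.15      ]
vialcap [0.51552022 0.14771619 0.065     ]
large tank corners [array([0.658, 0.349, 0.095]), array([0.649, 0.225, 0.095]), array([0.421, 0.251, 0.095]), array([0.435, 0.378, 0.095])]
bottle [0.76649525 0.18446919 0.145     ] vial in base
```

Request:
play_rows(
  claw=[0, 0, 0, 0, 0, 0, 0, 0],
  delta_pos=[
    [0.155, -0.155, -0.02],
    [0.155, -0.155, -0.02],
    [0.155, -0.155, -0.02],
    [0.155, -0.155, -0.02],
    [0.155, -0.155, -0.02],
    [0.155, -0.155, -0.02],
    [0.155, -0.155, -0.02],
    [0.155, -0.155, -0.02],
  ],
  delta_rot=[
    [0, 0, 0],
    [0, 0, 0],
    [0, 0, 0],
    [0, 0, 0],
    [0, 0, 0],
    [0, 0, 0],
    [0, 0, 0],
    [0, 0, 0],
  ],
  squeeze=25,
)

```text
time: 1.15
ee_pos: [0.3401, -0.2956, 0.2549]
eef_rot: [0.991, 0.134, 0.0, 0.0]
ft_force: [0.9, 0.5, 0.6]
width: 0.0868
grip_force: 0.0
```

Request:
play_rows(
  claw=[0, 0, 0, 0, 0, 0, 0, 0],
  delta_pos=[
    [0.155, -0.155, 0],
    [0.155, -0.155, 0],
    [0.155, -0.155, 0],
    [0.155, -0.155, 0],
    [0.155, -0.155, 0],
    [0.155, -0.155, 0],
    [0, 0, 0],
    [0, 0, 0],
  ],
  delta_rot=[
    [0, 0, 0],
    [0, 0, 0],
    [0, 0, 0],
    [0, 0, 0],
    [0, 0, 0],
    [0, 0, 0],
    [0, 0, 0],
    [0, 0, 0],
  ],
)

```text
time: 1.95
ee_pos: [0.4694, -0.0676, 0.2545]
eef_rot: [0.991, 0.136, -0.0, 0.0]
ft_force: [0.1, -0.1, -0.1]
width: 0.0869
grip_force: 0.0
```

Request:
play_rows(
  claw=[0, 0, 0, 0, 0, 0, 0, 0],
  delta_pos=[
    [0, 0, 0],
    [0, 0, 0],
    [0, 0, 0],
    [0, 0, 0],
    [0, 0, 0],
    [0, 0, 0],
    [0, 0, 0],
    [0, 0, 0],
  ],
  delta_rot=[
    [0, 0, 0.038],
    [0, 0, 0.038],
    [0, 0, 0.038],
    [0, 0, 0.038],
    [0, 0, 0],
    [0, 0, 0],
    [0, 0, 0],
    [0, 0, 0],
  ],
)

```text
time: 2.75
ee_pos: [0.4692, -0.0686, 0.2546]
eef_rot: [0.995, -0.103, 0.0, 0.0]
ft_force: [-0.1, -0.1, 0.2]
width: 0.0871
grip_force: 0.0
```

```bash
cat > d.py <<'E'
from h import *
# needed move (scaled tool units) to a TCP target and yaw of tool x (deg), lean (deg)
def need(p,yaw,lean=0):
    s=r.read_state(); C=R.from_quat(s["eef_rot"])
    G=R.from_euler('z',yaw,degrees=True)*R.from_euler('x',180,degrees=True)*R.from_euler('y',lean,degrees=True)
    print("t",round(s["time"],2),"p",s["ee_pos"].round(4),"w",round(s["width"],4),"gf",round(s["grip_force"],1),"F",s["ft_force"].round(1),"q",s["joint_positions"].round(2))
    print("dpos",(C.inv().apply(np.array(p)-s["ee_pos"])/.2).round(4),"drot",((C.inv()*G).as_rotvec()/np.pi).round(4))
E
python3 - <<'E'
from d import *
need([.5125,.007,.26],-12)
p,K,T,c=grab("wrist");cv2.imwrite("pics/w1.png",p[:,:,::-1])
print([proj(K,T,x).round(1) for x in([.5125,.007,.174],[.515,.306,.095])])
E
```

```text
t 2.75 p [ 0.4692 -0.0686  0.2546] w 0.0871 gf 0.0 F [-0.1 -0.1  0.2] q [ 0.7   0.02 -0.64  1.76  0.01  1.37 -1.73]
dpos [ 0.1346 -0.4146 -0.0272] drot [ 0.0001 -0.      0.001 ]
[array([202.2, 210. ]), array([-63.5, 253.5])]
```

View pics/w1.png

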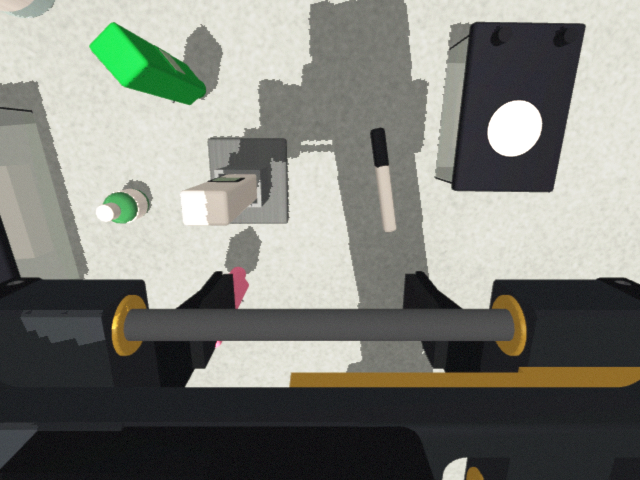

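The wrist view shows the wand's top at (197,208), against a predicted (202,210). Its edges line up with the gripper and the screen faces tool +x. I move above it and descend.

Request:
play_rows(
  claw=[0, 0, 0, 0, 0, 0],
  delta_pos=[
    [0.045, -0.138, 0],
    [0.045, -0.138, 0],
    [0.045, -0.138, 0],
    [0, 0, 0],
    [0, 0, 0],
    [0, 0, 0],
  ],
  delta_rot=[
    [0, 0, 0],
    [0, 0, 0],
    [0, 0, 0],
    [0, 0, 0],
    [0, 0, 0],
    [0, 0, 0],
  ],
)

```text
time: 3.4
ee_pos: [0.5125, 0.006, 0.2544]
eef_rot: [0.995, -0.104, -0.0, 0.0]
ft_force: [0.8, -0.1, -0.5]
width: 0.0871
grip_force: 0.0
```

```bash
python3 - <<'E'
from m import *
from d import need
need([.5125,.007,.133],-12)
p,K,T,c=grab("wrist")
P=proj(K,T,[.5125,.007,.174]);print(P)
c,a=blob(p,(max(0,int(P[0])-70),max(0,int(P[1])-60),int(P[0])+70,int(P[1])+60),200)
rr=cv2.minAreaRect(c.astype(np.float32));print(rr,a)
print(cv2.minAreaRect(np.array([onz(K,T,*x,.174)[:2] for x in c],np.float32)*1000))
cv2.imwrite("pics/w2.png",p[:,:,::-1])
E
```

```text
t 3.4 p [0.5125 0.006  0.2544] w 0.0871 gf 0.0 F [ 0.8 -0.1 -0.5] q [ 0.58  0.12 -0.73  1.67  0.08  1.38 -1.94]
dpos [-0.0009 -0.005   0.6072] drot [0.0002 0.0001 0.0003]
[316.4075658  246.13871497]
((315.5, 245.5), (119.0, 139.0), 90.0) 10693.0
((510.9668884277344, 8.205127716064453), (107.73008728027344, 92.0357437133789), 78.03021240234375)
```

View pics/w2.png

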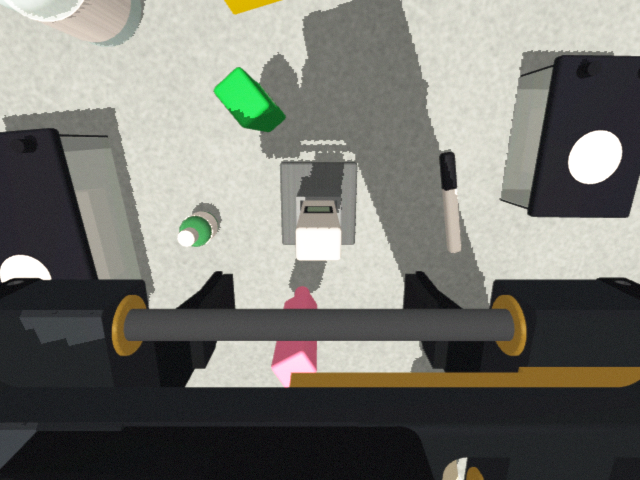

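The wrist view shows the wand top centred at (318,246), predicted (316,246), midway between the fingers. I descend and close.

Request:
play_rows(
  claw=[0, 0, 0, 0, 0, 0, 0, 0],
  delta_pos=[
    [0, -0.005, 0.1],
    [0, 0, 0.1],
    [0, 0, 0.1],
    [0, 0, 0.1],
    [0, 0, 0.1],
    [0, 0, 0.105],
    [0, 0, 0],
    [0, 0, 0],
  ],
  delta_rot=[
    [0, 0, 0],
    [0, 0, 0],
    [0, 0, 0],
    [0, 0, 0],
    [0, 0, 0],
    [0, 0, 0],
    [0, 0, 0],
    [0, 0, 0],
  ],
)

```text
time: 4.25
ee_pos: [0.5129, 0.0074, 0.134]
eef_rot: [0.995, -0.104, -0.0, 0.0]
ft_force: [0.6, -0.6, 1.1]
width: 0.0871
grip_force: 0.0
```

Request:
play_rows(
  claw=[1, 1, 1, 1, 1, 1, 1, 1],
  delta_pos=[
    [0, 0, 0],
    [0, 0, 0],
    [0, 0, 0],
    [0, 0, 0],
    [0, 0, 0],
    [0, 0, 0],
    [0, 0, 0],
    [0, 0, 0],
  ],
  delta_rot=[
    [0, 0, 0],
    [0, 0, 0],
    [0, 0, 0],
    [0, 0, 0],
    [0, 0, 0],
    [0, 0, 0],
    [0, 0, 0],
    [0, 0, 0],
  ],
  squeeze=30,
)

```text
time: 5.05
ee_pos: [0.5129, 0.008, 0.1335]
eef_rot: [0.995, -0.104, -0.0, 0.0]
ft_force: [-0.7, 0.0, 0.2]
width: 0.0335
grip_force: 30.0
```

Request:
play_rows(
  claw=[1, 1, 1, 1, 1, 1, 1, 1],
  delta_pos=[
    [0, 0, -0.05],
    [0, 0, -0.1],
    [0, 0, -0.1],
    [0, 0, -0.12],
    [0, 0, -0.15],
    [0, 0, -0.15],
    [0, 0, -0.15],
    [0, 0, 0],
  ],
  delta_rot=[
    [0, 0, 0],
    [0, 0, 0],
    [0, 0, 0],
    [0, 0, 0],
    [0, 0, 0],
    [0, 0, 0],
    [0, 0, 0],
    [0, 0, 0],
  ],
)

```text
time: 5.85
ee_pos: [0.5144, 0.0085, 0.3021]
eef_rot: [0.995, -0.104, 0.003, -0.0]
ft_force: [0.4, 1.2, -1.7]
width: 0.0338
grip_force: 30.0
```

```bash
python3 - <<'E'
from m import *
from d import need
need([.515,.306,.2945],-12)
ps,Ks,Ts,_=grab("scene");pt,Kt,Tt,_=grab("top")
cv2.imwrite("pics/s2.png",np.vstack([cv2.resize(ps[80:300,230:430],(400,440)),])[:,:,::-1])
s=r.read_state();g=s["ee_pos"];print(g,proj(Ks,Ts,[g[0],g[1],g[2]+.0187-.138]))
E
```

```text
t 5.85 p [0.5144 0.0085 0.3021] w 0.0338 gf 30.0 F [ 0.4  1.2 -1.7] q [ 0.58  0.1  -0.73  1.59  0.07  1.46 -1.93]
dpos [-0.3038 -1.4561  0.0375] drot [-0.0003 -0.002   0.0006]
[0.51305265 0.00812979 0.29810553] [314.06904836 185.91707069]
```

View pics/s2.png

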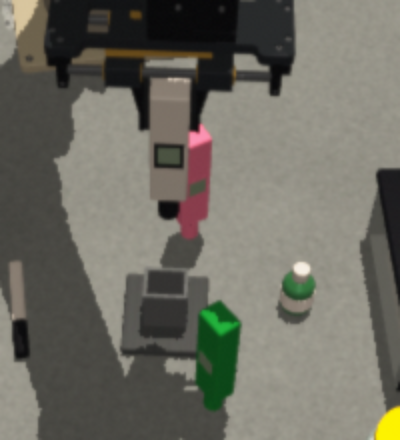

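The crop shows the wand upright in the gripper, with the nose at full-image (314,186), matching the prediction. I carry it to the sticker.

Request:
play_rows(
  claw=[1, 1, 1, 1, 1, 1, 1, 1],
  delta_pos=[
    [-0.02, -0.1, 0],
    [-0.04, -0.19, 0],
    [-0.04, -0.19, 0],
    [-0.04, -0.19, 0],
    [-0.04, -0.19, 0],
    [-0.04, -0.19, 0],
    [-0.04, -0.19, 0],
    [-0.03, -0.14, 0],
  ],
  delta_rot=[
    [0, 0, 0],
    [0, 0, 0],
    [0, 0, 0],
    [0, 0, 0],
    [0, 0, 0],
    [0, 0, 0],
    [0, 0, 0],
    [0, 0, 0],
  ],
)

```text
time: 6.75
ee_pos: [0.5119, 0.2923, 0.2961]
eef_rot: [0.995, -0.103, -0.001, 0.0]
ft_force: [0.6, 0.3, -1.6]
width: 0.0335
grip_force: 30.0
```

Request:
play_rows(
  claw=[1, 1, 1, 1],
  delta_pos=[
    [-0.01, -0.07, 0.01],
    [0, 0, 0],
    [0, 0, 0],
    [0, 0, 0],
  ],
  delta_rot=[
    [0, 0, 0],
    [0, 0, 0],
    [0, 0, 0],
    [0, 0, 0],
  ],
)

```text
time: 7.15
ee_pos: [0.5144, 0.3027, 0.2952]
eef_rot: [0.995, -0.104, -0.0, 0.001]
ft_force: [0.2, 0.1, -1.4]
width: 0.0334
grip_force: 30.0
```

```bash
python3 - <<'E'
from m import *
from d import need
need([.515,.306,.2945],-12)
ps,Ks,Ts,_=grab("scene")
cv2.imwrite("pics/s3.png",cv2.resize(ps[60:280,390:590],(400,440))[:,:,::-1])
s=r.read_state();g=s["ee_pos"];print(g,proj(Ks,Ts,[g[0],g[1],g[2]+.0187-.138]))
E
```

```text
t 7.15 p [0.5144 0.3027 0.2952] w 0.0334 gf 30.0 F [ 0.2  0.1 -1.4] q [ 0.05  0.35 -0.86  1.39  0.27  1.52 -2.57]
dpos [-0.0004 -0.0168  0.0033] drot [0.0004 0.     0.    ]
[0.51445131 0.30271418 0.29536542] [463.08958889 169.03814628]
```

View pics/s3.png

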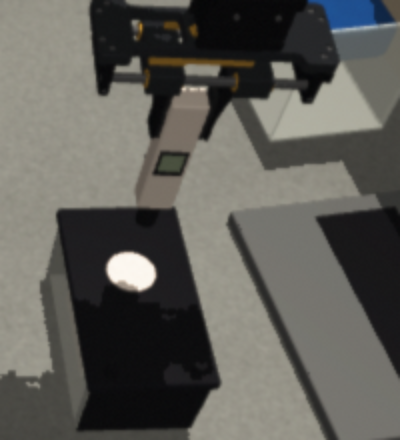

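The crop shows the nose above the lid at full-image (463,169), as predicted. Joint 7 is close to its limit and the 3 mm offset is within tolerance, so I hold here.

Request:
play_rows(
  claw=[1, 1, 1, 1, 1, 1, 1, 1],
  delta_pos=[
    [0, 0, 0],
    [0, 0, 0],
    [0, 0, 0],
    [0, 0, 0],
    [0, 0, 0],
    [0, 0, 0],
    [0, 0, 0],
    [0, 0, 0],
  ],
  delta_rot=[
    [0, 0, 0],
    [0, 0, 0],
    [0, 0, 0],
    [0, 0, 0],
    [0, 0, 0],
    [0, 0, 0],
    [0, 0, 0],
    [0, 0, 0],
  ],
)

```text
time: 8.0
ee_pos: [0.514, 0.3042, 0.2955]
eef_rot: [0.995, -0.104, 0.0, 0.0]
ft_force: [1.0, -0.3, -2.3]
width: 0.0336
grip_force: 30.0
```

Request:
play_rows(
  claw=[1, 1, 1, 1, 1, 1, 1, 1],
  delta_pos=[
    [0, 0, 0],
    [0, 0, 0],
    [0, 0, 0],
    [0, 0, 0],
    [0, 0, 0],
    [0, 0, 0],
    [0, 0, 0],
    [0, 0, 0],
  ],
  delta_rot=[
    [0, 0, 0],
    [0, 0, 0],
    [0, 0, 0],
    [0, 0, 0],
    [0, 0, 0],
    [0, 0, 0],
    [0, 0, 0],
    [0, 0, 0],
  ],
)

```text
time: 8.8
ee_pos: [0.514, 0.3041, 0.2955]
eef_rot: [0.995, -0.104, 0.0, 0.0]
ft_force: [-0.5, 0.6, -1.1]
width: 0.0336
grip_force: 30.0
```

Request:
play_rows(
  claw=[1, 1, 1, 1, 1, 1, 1, 1],
  delta_pos=[
    [0, 0, 0],
    [0, 0, 0],
    [0, 0, 0],
    [0, 0, 0],
    [0, 0, 0],
    [0, 0, 0],
    [0, 0, 0],
    [0, 0, 0],
  ],
  delta_rot=[
    [0, 0, 0],
    [0, 0, 0],
    [0, 0, 0],
    [0, 0, 0],
    [0, 0, 0],
    [0, 0, 0],
    [0, 0, 0],
    [0, 0, 0],
  ],
)

```text
time: 9.6
ee_pos: [0.514, 0.3041, 0.2955]
eef_rot: [0.995, -0.104, 0.0, 0.0]
ft_force: [0.3, 0.6, -0.5]
width: 0.0339
grip_force: 30.0
```

Request:
play_rows(
  claw=[1, 1, 1, 1, 1, 1],
  delta_pos=[
    [0, 0, -0.06],
    [0, 0, -0.06],
    [0, 0, -0.06],
    [0, 0, -0.06],
    [0, 0, -0.06],
    [0, 0, 0],
  ],
  delta_rot=[
    [0, 0, -0.02],
    [0, 0, -0.025],
    [0, 0, -0.025],
    [0, 0, -0.025],
    [0, 0, -0.025],
    [0, 0, 0],
  ],
)

```text
time: 10.2
ee_pos: [0.5143, 0.3046, 0.3569]
eef_rot: [0.996, 0.085, 0.001, -0.001]
ft_force: [-0.5, 0.4, -1.3]
width: 0.0339
grip_force: 30.0
```

```bash
python3 - <<'E'
from d import *
need([.515,.306,.36],10,45)
E
```

```text
t 10.2 p [0.5143 0.3046 0.3569] w 0.0339 gf 30.0 F [-0.5  0.4 -1.3] q [ 0.06  0.36 -0.92  1.26  0.29  1.65 -2.2 ]
dpos [ 0.0046 -0.0063 -0.0153] drot [ 2.000e-04  2.494e-01 -1.300e-03]
```

Request:
play_rows(
  claw=[1, 1, 1, 1],
  delta_pos=[
    [0, 0, 0],
    [0, 0, 0],
    [0, 0, 0],
    [0, 0, 0],
  ],
  delta_rot=[
    [0, 0.03, 0],
    [0, 0.03, 0],
    [0, 0.03, 0],
    [0, 0, 0],
  ],
)

```text
time: 10.6
ee_pos: [0.5118, 0.3045, 0.3552]
eef_rot: [0.986, 0.084, 0.142, -0.011]
ft_force: [0.2, -0.6, -0.7]
width: 0.0345
grip_force: 30.0
```

```bash
python3 - <<'E'
from d import *
need([.515,.306,.36],10,45)
E
```

```text
t 10.6 p [0.5118 0.3045 0.3552] w 0.0345 gf 30.0 F [ 0.2 -0.6 -0.7] q [ 0.2   0.1  -0.96  1.53  0.25  1.32 -2.18]
dpos [ 0.0233 -0.0047 -0.0184] drot [ 0.0015  0.1592 -0.0011]
```

Request:
play_rows(
  claw=[1, 1, 1, 1, 1, 1, 1, 1],
  delta_pos=[
    [0, 0, 0],
    [0, 0, 0],
    [0, 0, 0],
    [0, 0, 0],
    [0, 0, 0],
    [0, 0, 0],
    [0, 0, 0],
    [0, 0, 0],
  ],
  delta_rot=[
    [0, 0.03, 0],
    [0, 0.03, 0],
    [0, 0.03, 0],
    [0, 0.03, 0],
    [0, 0.03, 0],
    [0, 0.01, 0],
    [0, 0, 0],
    [0, 0, 0],
  ],
)

```text
time: 11.4
ee_pos: [0.5142, 0.3041, 0.3556]
eef_rot: [0.921, 0.077, 0.38, -0.033]
ft_force: [0.0, -0.4, -1.0]
width: 0.0342
grip_force: 30.0
```

Request:
play_rows(
  claw=[1, 1, 1, 1, 1, 1],
  delta_pos=[
    [0, 0, 0],
    [0, 0, 0],
    [0, 0, 0],
    [0, 0, 0],
    [0, 0, 0],
    [0, 0, 0],
  ],
  delta_rot=[
    [0, 0, 0],
    [0, 0, 0],
    [0, 0, 0],
    [0, 0, 0],
    [0, 0, 0],
    [0, 0, 0],
  ],
)

```text
time: 12.0
ee_pos: [0.514, 0.3041, 0.3555]
eef_rot: [0.921, 0.078, 0.381, -0.032]
ft_force: [-0.5, 0.2, -1.4]
width: 0.0337
grip_force: 30.0
```

```bash
python3 - <<'E'
from d import *
need([.515,.306,.36],10,45)
ps,Ks,Ts,_=grab("scene")
cv2.imwrite("pics/s4.png",ps[:,:,::-1])
s=r.read_state();z=R.from_quat(s["eef_rot"]).apply([0,0,1]);n=s["ee_pos"]+z*.119;print(n,proj(Ks,Ts,n),np.degrees(np.arccos(-z[2])),abs(s["joint_vel"]).max())
E
```

```text
t 12.0 p [0.514  0.3041 0.3555] w 0.0337 gf 30.0 F [-0.5  0.2 -1.4] q [ 0.26 -0.34 -0.91  1.96  0.18  0.71 -2.22]
dpos [ 0.0203 -0.0084 -0.0114] drot [ 0.0012  0.     -0.0012]
[0.59697563 0.3182719  0.27138284] [499.41623086 167.44491518] 45.00069758505365 0.002533225967452142
```

View pics/s4.png

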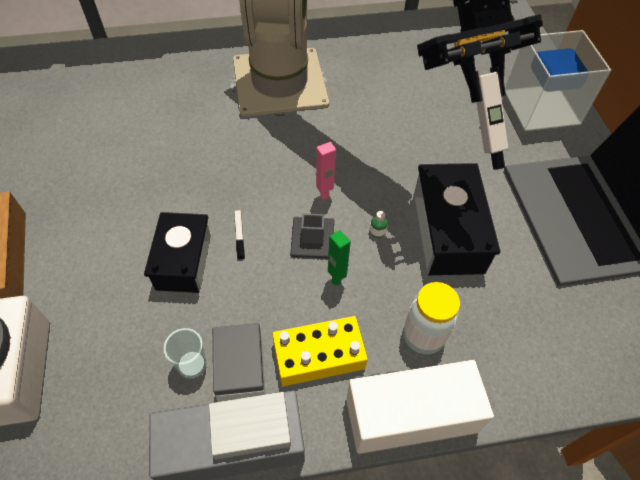

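The wand leans 45° with the screen up at (495,114) and the nose at (499,165), about 27 cm above the bench. It is still, and nothing else has moved.

```bash
python3 -c "
from bench import r
print(r.close_job())"
```

```text
the job is handed in; nothing more can be done
None
```

I drew the thermometer up, held it over the larger tank's sticker for about 2.4 s, and handed the job in with it still in the gripper, leaned 45° with the screen up and the nose about 27 cm above the bench; no verdict came back.

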